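# Find the junction-box cover that rocks and hold it down flat

## Task

One of the four white junction-box covers was never screwed down and rocks when it is pressed near an edge: feel for it by pressing the covers gently with your closed fingertips. Then press that cover down flat on its box and finish while still holding it down, touching no other cover, so that I can tighten its screws. Lift nothing, and leave everything else on the bench where it lies.

Things in the scene. Friction and masses are not known exactly. Their poses are not given: they have to be found in the camera images.
- panel: galvanised back plate 220 x 500 x 4 mm lying on the bench, fixed; origin under its middle, y along the row of boxes. The four boxes (78 mm square, fixed) stand in a row 20 mm to its -x side, 105 mm apart, and a grey slotted trunking 48 mm high runs along its +x side, its near face 40 mm clear of the covers' edges
- cover_a: one of four identical white square covers, one on each grey box in a row along the panel's y; 84 x 84 mm, skirt 16 mm deep; origin mid top face, z up, x and y as the panel's. Screw heads (9 mm wide, 1 mm proud) sit 33 mm in x and y from the middle. A tight cover gives under 1 mm. What is said of any cover holds for all four; any may be the loose one, and it breaks above 50 N
- cover_b: another of the four identical covers, axes and origin as cover_a. The letters are shuffled over the row. Top faces lie 65 to 68 mm above the bench: boxes stand on rubber bushes at uneven heights, so height does not tell which cover is loose, and the loose one lies level until touched
- cover_c: another of the four identical covers, axes and origin as cover_a. If loose: it floats on a foam gasket, and pressed with 3 to 6 N some 25 mm from the middle it tips about 0.04 to 0.08 rad, the pressed part sinking 2.5 to 3.5 mm; let go, it springs back level
- cover_d: another of the four identical covers, axes and origin as cover_a. If loose: pressed within about 12 mm of the middle it sinks 3.5 mm at about 1.7 N per mm and then meets the box's hard rim all round, flat, at about 6 to 9 N, so press on to 10 to 15 N; let go, it springs up again
- screwdriver: yellow-handled screwdriver, 200 mm long, lying flat along its x, handle to -x; a bystander
- fuse_holder: white ceramic fuse holder with brass terminals, 70 x 30 x 37 mm, origin under its middle; a bystander
- impeller: stainless pump impeller, 72 mm across, 23 mm high, origin under its middle; a bystander
- spray_nozzle: blue plastic spray nozzle, 44 x 30 x 30 mm, origin under its middle; a bystander
- spare_gland: black nylon cable gland, 26 mm across, 20 mm high, origin under its middle; a bystander
- screw_pot: red plastic pot, 64 mm across, 45 mm high, origin under its middle; a bystander
- scoop: aluminium grain scoop with wooden handle, 200 mm long, lying along its x, handle to -x, 40 mm high; a bystander

How it is judged:
By the outcome, as a careful person would: the job done as asked, in the order asked, and still so for the second after the job is handed in, while the arm keeps its last pose, push and grip.
It also fails if it takes over 48 s, if anything falls off the work surface, if the arm or the gripper's body presses on something with over 40 N, if the wrist force passes 120 N, or if a joint passes its speed limit or range.

## Robot

A 7-joint arm with a two-finger parallel gripper is mounted at the origin on the work surface. World frame = base frame: x ahead of the robot, y to its left, z up, the work surface at z = 0. Lengths are in m, angles in rad, forces in N, time in s.
With the tool pointing down it reaches from about 0.425 to 0.825 m from the base axis. Payload 3.6 kg.
Tool frame: the origin (TCP) lies at the very end of the fingers, on their centre line; the grasp point (between the pads) lies 19 mm behind it; z points along the fingers, y is the direction in which the jaws open and shut (so a half turn about z gives the same grasp; the last joint's range is limited). The gripper opens to 85 mm and grips with 20 to 120 N. Pads are 22 mm wide; open, the fingers measure 114 mm over their backs; the gripper's body (76 mm by 85 mm) begins 54 mm behind the grasp point. The pads swing forward as they close: fully open they stand 13 mm farther back than shut.
Start: joints at [1.323, 0.615, -0.013, 1.423, 0.008, 1.103, -0.04], TCP at [0.142, -0.634, 0.231] pointing down, gripper open.
Joint ranges: [-3.12, 3.12], [-0.3, 2.06], [-1.34, 1.32], [0.26, 2.42], [-1.36, 4.5], [0.01, 1.98], [-2.84, 2.84]. Speed limits (rad/s): [2.79, 2.79, 3.14, 3.14, 3.14, 3.14, 3.14].

## Interface

Orientations are given as [roll, pitch, yaw] about the fixed x, y, z axes, in that order (R = Rz(yaw) Ry(pitch) Rx(roll)).
In Python, from plant import r, vision gives the robot as it stands.
- The arm moves only by the tool carry_out, never from a script. Its arguments are lists of equal length, an entry for each row: "dp": the shift along the tool's x, y, z in mm, a list of three; "yaw": the turn about the tool's z in rad; "gripper": the finger opening in mm, from 0 to 85.4. In form: {"dp": [[x, y, z], ...], "yaw": [yaw, ...], "gripper": [gripper, ...]}. A call has 1 to 20 rows; each row shifts and turns the commanded pose from where the row before left it, along the tool's axes as they then stand; what a row does not reach is not made up. A row lasts 1/12 s, in which the tool goes at most 41.7 mm and 7.16 degrees, less where a joint would pass 70% of its speed; a pose out of reach is approached as far as the arm can. A call with a gripper value outside its range is refused whole. The fingers move at their own pace and stop on an object; "grip_force" is the grip in N (left out, the last holds). Time passes only in rows, so rows that do not move let the fingers close. It gives the time, the measured TCP pose, the force and the opening at its end, in the units of the state.
- r.get_obs(): the state, without advancing time (a new reading comes with each control period).
- vision.camera(name): name is "scene" or "top" or "wrist"; returns a dict with "image" (400x640x3 uint8, red, green, blue), "fx", "fy", "cx", "cy" (pixels), "R" (3x3) and "t" (3): a world point X has camera coordinates R X + t; the wrist camera has in their place "hand_eye" (4x4, takes a point from camera to tool coordinates, whose origin is the TCP and whose axes are the flange's). Camera axes: x right, y down, z forward; pixel columns grow to the right and rows downward; lengths in m; the calibration is good to about 2 mm. A picture is of the moment at which its call begins: read the wrist's pose just before it. There is no depth.
- r.job_done(): hands the job in, once; it reports no verdict.
The state is a dict: "clock": time; "joint_positions": joint angles; "dq": joint speeds; "tau": joint torques, N m; "eef_pos": TCP position; "eef_rot": TCP orientation; "contact_force": force on the tool from outside, world axes, zero at the start; "moment": the same for the moment, N m; "opening": finger opening in m.
Only numpy, scipy, OpenCV 4.12 (cv2) and the standard library are available. Lean on these libraries where they do the work, as an engineer would, in place of code of your own. Each camera call takes 0.05 s, during which the arm holds its last target. There are 200 camera calls.

## Working session

There is one attempt and no reset: what is moved stays moved. The work goes in short steps, Python scripts to look and compute and a tool call to move; the robot and the scene stay as the last step left them, time stands still between calls to the robot, and variables do not carry over. Pictures are saved under pics/ and viewed, about 8 in all and at most 12, crops included, and the job is handed in when it is done.

Besides the shell and the picture viewer there is one more tool, called after "Request:" as name([rows], argument=value, ...), one row to a line, values as JSON. carry_out: Moves the arm, as the interface text tells. Its arguments: {"type":"object","properties":{"dp":{"type":"array","items":{"type":"array","items":{"type":"number"}}},"yaw":{"type":"array","items":{"type":"number"}},"gripper":{"type":"array","items":{"type":"number"}},"grip_force":{"type":"number"}},"required":["dp","yaw","gripper"]}

```bash
mkdir -p pics; python3 - <<'E'
from plant import r, vision
import cv2,numpy as np
o=r.get_obs()
for k in o: print(k,np.round(o[k],4))
for n in("top","scene"):
    c=vision.camera(n); cv2.imwrite(f"pics/{n}0.png",c["image"][:,:,::-1])
    print(n,c["fx"],c["fy"],c["cx"],c["cy"],np.round(c["R"],4).tolist(),np.round(c["t"],4))
E
```

```text
clock 0.0
joint_positions [ 1.3235  0.6159 -0.0126  1.4249  0.0081  1.1034 -0.0404]
dq [-0.0007 -0.0013  0.0015 -0.0002  0.0006  0.0005 -0.0017]
tau [ 1.20000e-03 -4.69206e+01  2.59000e-01 -1.71033e+01  9.80000e-03
  9.70000e-03  0.00000e+00]
eef_pos [ 0.1422 -0.6334  0.2301]
eef_rot [-3.139   0.      0.2209]
contact_force [ 0.6596 -0.5801 -0.7008]
moment [-0.0041  0.0097  0.0227]
opening 0.0858
top 418.20693489286896 418.20693489286896 319.6165763471581 203.94509846422523 [[0.0107, -0.9999, -0.0091], [-0.9834, -0.0089, -0.1811], [0.181, 0.0109, -0.9834]] [-0.0466  0.5526  1.154 ]
scene 449.88323191536864 449.88323191536864 320.98412924422394 199.43266400642852 [[-0.1426, 0.9898, 0.0021], [0.747, 0.1089, -0.6559], [-0.6494, -0.092, -0.7549]] [ 0.1004 -0.366   1.7221]
```

View pics/top0.png

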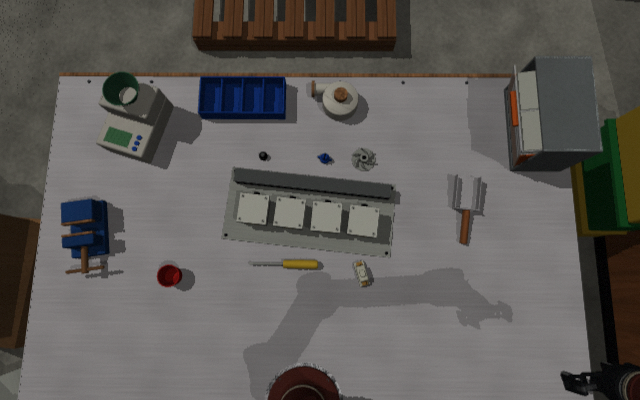

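View pics/scene0.png

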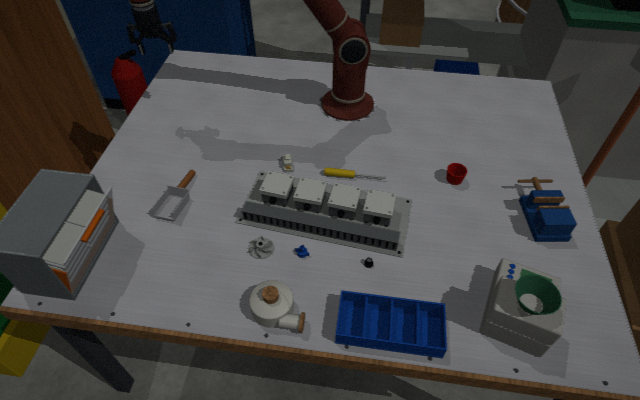

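The top view shows the four white covers at about (252,208), (289,212), (326,216) and (363,220), with the trunking behind them. The scene view shows the same row at (277,187) to (379,207). Next I measure the cover positions.

```bash
cat > h.py <<'E'
import numpy as np, cv2
def ray(c,uv,z):
    d=c["R"].T@np.array([(uv[0]-c["cx"])/c["fx"],(uv[1]-c["cy"])/c["fy"],1]); o=-c["R"].T@c["t"]
    return o+d*(z-o[2])/d[2]
E
python3 - <<'E'
from plant import r, vision
from h import *
for n,box in(("top",(225,185,390,245)),("scene",(245,165,405,228))):
    c=vision.camera(n); g=c["image"].min(2); x0,y0,x1,y1=box
    for th in (165,185,200):
        m=np.zeros_like(g); m[y0:y1,x0:x1]=(g[y0:y1,x0:x1]>th)*255
        m=cv2.morphologyEx(m,cv2.MORPH_OPEN,np.ones((3,3)))
        for k in cv2.findContours(m,0,2)[0]:
            if cv2.contourArea(k)<250: continue
            P=np.array([ray(c,p[0],.0665)[:2] for p in k],np.float32)
            R=cv2.minAreaRect(P*1000); print(n,th,cv2.contourArea(k),np.round(R[0],1),np.round(R[1],1),round(R[2],1))
E
python3 - <<'E'
from plant import r, vision
from h import *
for n,box,pt in(("top",(225,185,390,245),(289,206)),("scene",(245,165,405,228),(309,185))):
    c=vision.camera(n); g=c["image"].min(2); x0,y0,x1,y1=box
    print(n,g[pt[1],pt[0]-35:pt[0]+35])
    for th in (130,145,155):
        m=np.zeros_like(g); m[y0:y1,x0:x1]=(g[y0:y1,x0:x1]>th)*255
        m=cv2.morphologyEx(m,cv2.MORPH_OPEN,np.ones((3,3)))
        for k in cv2.findContours(m,0,2)[0]:
            if cv2.contourArea(k)<250: continue
            P=np.array([ray(c,p[0],.0665)[:2] for p in k],np.float32)
            R=cv2.minAreaRect(P*1000); print(n,th,cv2.contourArea(k),np.round(R[0],1),np.round(R[1],1),round(R[2],1))
E
```

```text
top [128 128 128 130 128 129 128 126 128 128 128 129 130 127  51  26  40  42
  39  40  42  59 121 128 126 129 129 127 125 130 128 128 128 128 127 128
 129 128 129 129 127 129 128 126 130 130 128 127 126 128 135  61  41  41
  63  64  64  83  89 125 130 125 123 126 128 130 128 127 129 130]
scene [122 122 124 122 121 121 122 121 121 123 122 123 122 124 121 119  95  69
  42  73  97  95  93 111 121 124 123 123 121 122 122 121 122 120 123 122
 122 122 120 120 120 121 119 121 122 121 121 121 122 120 122 111  97  92
  97  94  97  97  85 106 112  98  89  98 120 121 121 121 120 121]
```

```bash
python3 - <<'E'
from plant import r, vision
from h import *
for n,box in(("top",(225,185,390,245)),("scene",(245,165,405,228))):
    c=vision.camera(n); g=c["image"].min(2); x0,y0,x1,y1=box
    for th in (108,115):
        m=np.zeros_like(g); m[y0:y1,x0:x1]=(g[y0:y1,x0:x1]>th)*255
        m=cv2.morphologyEx(m,cv2.MORPH_OPEN,np.ones((5,5)))
        for k in cv2.findContours(m,0,2)[0]:
            if cv2.contourArea(k)<250: continue
            P=np.array([ray(c,p[0],.0665)[:2] for p in k],np.float32)
            R=cv2.minAreaRect(P*1000); print(n,th,cv2.contourArea(k),np.round(R[0],1),np.round(R[1],1),round(R[2],1))
E
```

```text
top 108 695.5 [ 504.1 -163.3] [81.7 81. ] 86.0
top 108 696.0 [515.8 -58.4] [80.  81.7] 0.1
top 108 695.5 [526.1  44.9] [82.  80.6] 84.2
top 108 695.0 [537.5 149.5] [82.1 82.1] 84.8
top 115 682.0 [ 504.3 -163.6] [81.6 79.6] 83.4
top 115 668.0 [515.8 -59.6] [80.  79.2] 0.1
top 115 669.5 [525.8  45.1] [81.8 79.2] 83.4
top 115 665.5 [536.6 149.5] [81.4 79.7] 84.6
scene 108 2107.5 [476.6 110. ] [203.3 214.7] 1.3
scene 108 780.0 [485.2 -67.5] [141.2  95.6] 8.3
scene 108 791.0 [ 492.4 -198.1] [117.6 144.2] 8.3
scene 115 458.0 [523.1  44.1] [79.4 82. ] 86.8
scene 115 519.0 [511.6 152. ] [ 80.7 130.3] 81.3
scene 115 429.5 [514.7 -60.6] [80.7 77.8] 8.3
scene 115 412.0 [ 503.1 -164.8] [79.4 81.9] 83.5
```

Both views agree. The centres are at about (504,-163), (515,-59), (526,45) and (537,149.5) mm. Spacing is 105 mm, size about 81 mm, and the panel yaw is about -0.106. I move above the first cover's +y half with the fingers closed.

Request:
carry_out([
  [25.8, -22.4, 6],
  [25.8, -22.4, 6],
  [25.8, -22.4, 6],
  [25.8, -22.4, 6],
  [25.8, -22.4, 6],
  [25.8, -22.4, 6],
  [25.8, -22.4, 6],
  [25.8, -22.4, 6],
  [25.8, -22.4, 6],
  [25.8, -22.4, 6],
  [25.8, -22.4, 6],
  [25.8, -22.4, 6],
  [25.8, -22.4, 6],
  [25.8, -22.4, 6],
  [25.8, -22.4, 6],
  [25.8, -22.4, 6],
  [25.8, -22.4, 6],
  [25.8, -22.4, 6],
], yaw=[0, 0, 0, 0, 0, 0, 0, 0, 0, 0, 0, 0, 0, 0, 0, 0, 0, 0], gripper=[0, 0, 0, 0, 0, 0, 0, 0, 0, 0, 0, 0, 0, 0, 0, 0, 0, 0], grip_force=20)

```text
clock: 1.9
eef_pos: [0.5083, -0.1377, 0.1233]
eef_rot: [3.141, -0.001, 0.221]
contact_force: [-0.2, -0.7, -0.6]
opening: 0.0001
```

Request:
carry_out([
  [0, 0, 0],
  [0, 0, 0],
  [0, 0, 0],
  [0, 0, 0],
  [0, 0, 0],
  [0, 0, 0],
  [0, 0, 0],
  [0, 0, 0],
  [0, 0, 0],
  [0, 0, 0],
  [0, 0, 0],
  [0, 0, 0],
], yaw=[-0.104, -0.104, -0.104, -0.104, -0.104, -0.104, -0.104, -0.104, -0.104, -0.104, -0.104, -0.1], gripper=[0, 0, 0, 0, 0, 0, 0, 0, 0, 0, 0, 0])

```text
clock: 2.9
eef_pos: [0.5074, -0.1393, 0.1235]
eef_rot: [3.141, 0.0, 1.469]
contact_force: [0.6, 0.0, -0.3]
opening: -0.0001
```

Request:
carry_out([
  [0, 0, 15],
  [0, 0, 15],
  [0, 0, 13],
  [0, 0, 6],
  [0, 0, 3],
  [0, 0, 0],
], yaw=[0, 0, 0, 0, 0, 0], gripper=[0, 0, 0, 0, 0, 0])

```text
clock: 3.4
eef_pos: [0.5071, -0.1391, 0.071]
eef_rot: [-3.141, -0.0, 1.465]
contact_force: [-0.0, -0.5, 0.6]
opening: 0.0004
```

```bash
python3 - <<'E'
from plant import r, vision
import cv2
c=vision.camera("wrist"); cv2.imwrite("pics/w0.png",c["image"][:,:,::-1])
o=r.get_obs();print(o["eef_pos"],o["contact_force"])
E
```

```text
[ 0.50748123 -0.13904673  0.07155324] [-0.04387188  0.1455688   0.03012086]
```

View pics/w0.png

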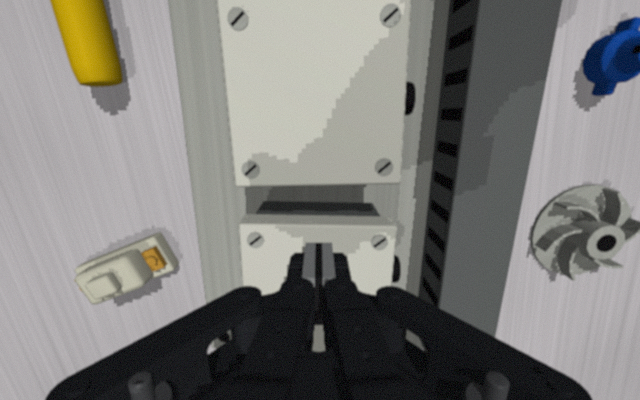

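The wrist view shows the closed tips (318,250–280) centred between the cover's screws at (255,240) and (380,240), just above the cover. I press slowly.

Request:
carry_out([
  [0, 0, 1],
  [0, 0, 1],
  [0, 0, 0.5],
  [0, 0, 0],
  [0, 0, 0],
], yaw=[0, 0, 0, 0, 0], gripper=[0, 0, 0, 0, 0])

```text
clock: 3.87
eef_pos: [0.5073, -0.1391, 0.0691]
eef_rot: [3.141, 0.0, 1.465]
contact_force: [0.3, 0.0, 1.1]
opening: -0.0
```

Request:
carry_out([
  [0, 0, 0.5],
  [0, 0, 0.5],
  [0, 0, 0],
], yaw=[0, 0, 0], gripper=[0, 0, 0])

```text
clock: 4.12
eef_pos: [0.5071, -0.139, 0.0678]
eef_rot: [-3.141, -0.0, 1.465]
contact_force: [-0.6, 0.3, -0.1]
opening: 0.0002
```

Request:
carry_out([
  [0, 0, 0.5],
  [0, 0, 0.5],
  [0, 0, 0],
], yaw=[0, 0, 0], gripper=[0, 0, 0])

```text
clock: 4.37
eef_pos: [0.5071, -0.139, 0.0667]
eef_rot: [-3.141, -0.0, 1.465]
contact_force: [-0.0, -0.3, 0.5]
opening: 0.0001
```

Request:
carry_out([
  [0, 0, 0.5],
  [0, 0, 0.5],
  [0, 0, 0],
], yaw=[0, 0, 0], gripper=[0, 0, 0])

```text
clock: 4.62
eef_pos: [0.5071, -0.139, 0.0657]
eef_rot: [-3.141, -0.0, 1.465]
contact_force: [-0.4, -1.1, -0.1]
opening: 0.0001
```

Request:
carry_out([
  [0, 0, 0.5],
  [0, 0, 0],
], yaw=[0, 0], gripper=[0, 0])

```text
clock: 4.78
eef_pos: [0.5072, -0.139, 0.0654]
eef_rot: [3.142, -0.0, 1.465]
contact_force: [-0.2, -0.1, 0.9]
opening: 0.0002
```

Request:
carry_out([
  [0, 0, 0.5],
  [0, 0, 0],
], yaw=[0, 0], gripper=[0, 0])

```text
clock: 4.95
eef_pos: [0.5072, -0.139, 0.0652]
eef_rot: [3.141, 0.0, 1.465]
contact_force: [-1.7, 0.3, 4.0]
opening: -0.0002
```

Request:
carry_out([
  [0, 0, 0.5],
  [0, 0, 0],
], yaw=[0, 0], gripper=[0, 0])

```text
clock: 5.12
eef_pos: [0.5072, -0.139, 0.065]
eef_rot: [3.141, 0.0, 1.465]
contact_force: [-2.0, 1.2, 6.9]
opening: -0.0003
```

Request:
carry_out([
  [0, 0, 0.5],
  [0, 0, 0],
], yaw=[0, 0], gripper=[0, 0])

```text
clock: 5.28
eef_pos: [0.5073, -0.1391, 0.0649]
eef_rot: [3.141, 0.001, 1.465]
contact_force: [-3.0, 0.3, 9.5]
opening: -0.0001
```

Cover 1 is tight: 9.5 N for 0.5 mm. On to cover 2.

Request:
carry_out([
  [0, 0, -6],
  [0, 0, -6],
  [10, 0, 0],
  [20, 0, 0],
  [25, 0, 0],
  [25, 0, 0],
  [15, 0, 0],
  [10, 0, 0],
  [0, 0, 0],
  [0, 0, 4],
  [0, 0, 2.5],
  [0, 0, 0],
  [0, 0, 0],
], yaw=[0, 0, 0, 0, 0, 0, 0, 0, 0, 0, 0, 0, 0], gripper=[0, 0, 0, 0, 0, 0, 0, 0, 0, 0, 0, 0, 0])

```text
clock: 6.37
eef_pos: [0.5179, -0.0362, 0.0689]
eef_rot: [-3.141, 0.001, 1.462]
contact_force: [0.1, -0.2, -0.4]
opening: -0.0001
```

Request:
carry_out([
  [0, 0, 0.5],
  [0, 0, 0.5],
  [0, 0, 0],
], yaw=[0, 0, 0], gripper=[0, 0, 0])

```text
clock: 6.62
eef_pos: [0.5183, -0.035, 0.0683]
eef_rot: [3.142, -0.0, 1.464]
contact_force: [-0.5, -0.0, 0.1]
opening: -0.0004
```

Request:
carry_out([
  [0, 0, 0.5],
  [0, 0, 0.5],
  [0, 0, 0],
], yaw=[0, 0, 0], gripper=[0, 0, 0])

```text
clock: 6.87
eef_pos: [0.5182, -0.0346, 0.0673]
eef_rot: [-3.142, -0.0, 1.465]
contact_force: [0.3, 0.6, 0.6]
opening: 0.0003
```

Request:
carry_out([
  [0, 0, 0.5],
  [0, 0, 0.5],
  [0, 0, 0],
], yaw=[0, 0, 0], gripper=[0, 0, 0])

```text
clock: 7.12
eef_pos: [0.5182, -0.0346, 0.0663]
eef_rot: [-3.141, -0.0, 1.465]
contact_force: [-0.5, 0.1, -0.3]
opening: -0.0
```

Request:
carry_out([
  [0, 0, 0.5],
  [0, 0, 0],
], yaw=[0, 0], gripper=[0, 0])

```text
clock: 7.28
eef_pos: [0.5182, -0.0346, 0.0658]
eef_rot: [-3.141, -0.0, 1.465]
contact_force: [1.2, 0.6, 0.3]
opening: 0.0003
```

Request:
carry_out([
  [0, 0, 0.5],
  [0, 0, 0],
], yaw=[0, 0], gripper=[0, 0])

```text
clock: 7.45
eef_pos: [0.5183, -0.0346, 0.0654]
eef_rot: [3.141, -0.0, 1.465]
contact_force: [-0.5, 0.0, 0.8]
opening: 0.0001
```

Request:
carry_out([
  [0, 0, 0.5],
  [0, 0, 0],
], yaw=[0, 0], gripper=[0, 0])

```text
clock: 7.62
eef_pos: [0.5184, -0.0346, 0.0652]
eef_rot: [3.141, 0.0, 1.465]
contact_force: [-1.6, -0.5, 4.3]
opening: -0.0004
```

Request:
carry_out([
  [0, 0, 0.5],
  [0, 0, 0],
], yaw=[0, 0], gripper=[0, 0])

```text
clock: 7.78
eef_pos: [0.5184, -0.0346, 0.065]
eef_rot: [3.141, 0.0, 1.465]
contact_force: [-1.8, 0.1, 6.4]
opening: 0.0
```

Request:
carry_out([
  [0, 0, -6],
  [0, 0, -5.5],
  [10, 0, 0],
  [20, 0, 0],
  [25, 0, 0],
  [25, 0, 0],
  [15, 0, 0],
  [10, 0, 0],
  [0, 0, 0],
  [0, 0, 4],
  [0, 0, 2.5],
  [0, 0, 0],
  [0, 0, 0],
], yaw=[0, 0, 0, 0, 0, 0, 0, 0, 0, 0, 0, 0, 0], gripper=[0, 0, 0, 0, 0, 0, 0, 0, 0, 0, 0, 0, 0])

```text
clock: 8.87
eef_pos: [0.5291, 0.0681, 0.0689]
eef_rot: [-3.141, 0.001, 1.462]
contact_force: [-0.6, 0.0, 0.1]
opening: 0.0003
```

Request:
carry_out([
  [0, 0, 0.5],
  [0, 0, 0.5],
  [0, 0, 0],
], yaw=[0, 0, 0], gripper=[0, 0, 0])

```text
clock: 9.12
eef_pos: [0.5294, 0.0694, 0.0683]
eef_rot: [3.142, 0.0, 1.464]
contact_force: [0.6, 0.5, -0.2]
opening: 0.0001
```

Request:
carry_out([
  [0, 0, 0.5],
  [0, 0, 0.5],
  [0, 0, 0],
], yaw=[0, 0, 0], gripper=[0, 0, 0])

```text
clock: 9.37
eef_pos: [0.5295, 0.0697, 0.0674]
eef_rot: [3.141, 0.0, 1.465]
contact_force: [-0.3, -0.5, 1.0]
opening: 0.0001
```

Cover 2 is tight as well. I am now feeling cover 3.

Request:
carry_out([
  [0, 0, 0.5],
  [0, 0, 0],
], yaw=[0, 0], gripper=[0, 0])

```text
clock: 9.53
eef_pos: [0.5295, 0.0697, 0.0669]
eef_rot: [3.141, 0.0, 1.465]
contact_force: [0.2, -1.4, 0.5]
opening: 0.0001
```

Request:
carry_out([
  [0, 0, 0.5],
  [0, 0, 0],
], yaw=[0, 0], gripper=[0, 0])

```text
clock: 9.7
eef_pos: [0.5295, 0.0697, 0.0664]
eef_rot: [3.141, 0.0, 1.465]
contact_force: [-0.4, -0.9, 1.0]
opening: 0.0
```

Request:
carry_out([
  [0, 0, 0.5],
  [0, 0, 0],
], yaw=[0, 0], gripper=[0, 0])

```text
clock: 9.87
eef_pos: [0.5295, 0.0697, 0.0659]
eef_rot: [3.141, 0.0, 1.465]
contact_force: [-0.7, -0.4, 1.8]
opening: 0.0002
```

Request:
carry_out([
  [0, 0, 0.5],
  [0, 0, 0],
], yaw=[0, 0], gripper=[0, 0])

```text
clock: 10.03
eef_pos: [0.5295, 0.0697, 0.0655]
eef_rot: [3.141, 0.0, 1.465]
contact_force: [0.1, -1.1, 3.7]
opening: -0.0001
```

Request:
carry_out([
  [0, 0, 0.5],
  [0, 0, 0],
], yaw=[0, 0], gripper=[0, 0])

```text
clock: 10.2
eef_pos: [0.5295, 0.0697, 0.0652]
eef_rot: [3.141, 0.0, 1.465]
contact_force: [-1.5, -0.7, 5.2]
opening: -0.0001
```

Request:
carry_out([
  [0, 0, 0.5],
  [0, 0, 0],
], yaw=[0, 0], gripper=[0, 0])

```text
clock: 10.37
eef_pos: [0.5295, 0.0696, 0.0649]
eef_rot: [3.141, 0.0, 1.465]
contact_force: [-1.5, -1.2, 7.7]
opening: -0.0
```

Request:
carry_out([
  [0, 0, 0.5],
  [0, 0, 0],
], yaw=[0, 0], gripper=[0, 0])

```text
clock: 10.53
eef_pos: [0.5295, 0.0697, 0.0647]
eef_rot: [3.141, 0.0, 1.465]
contact_force: [-1.8, -1.8, 8.7]
opening: 0.0001
```

Cover 3 gives gradually, but the result is not clear-cut. I feel cover 4 before judging.

Request:
carry_out([
  [0, 0, -6],
  [0, 0, -6],
  [10, 0, 0],
  [20, 0, 0],
  [25, 0, 0],
  [25, 0, 0],
  [15, 0, 0],
  [10, 0, 0],
  [0, 0, 0],
  [0, 0, 4],
  [0, 0, 2.5],
  [0, 0, 0],
  [0, 0, 0],
], yaw=[0, 0, 0, 0, 0, 0, 0, 0, 0, 0, 0, 0, 0], gripper=[0, 0, 0, 0, 0, 0, 0, 0, 0, 0, 0, 0, 0])

```text
clock: 11.62
eef_pos: [0.5404, 0.1724, 0.0689]
eef_rot: [-3.141, 0.001, 1.463]
contact_force: [0.7, -0.1, -1.0]
opening: -0.0
```

Request:
carry_out([
  [0, 0, 0.5],
  [0, 0, 0.5],
  [0, 0, 0],
], yaw=[0, 0, 0], gripper=[0, 0, 0])

```text
clock: 11.87
eef_pos: [0.5406, 0.1738, 0.0684]
eef_rot: [3.142, 0.0, 1.464]
contact_force: [-0.7, 0.3, -0.3]
opening: 0.0
```

Request:
carry_out([
  [0, 0, 0.5],
  [0, 0, 0],
], yaw=[0, 0], gripper=[0, 0])

```text
clock: 12.03
eef_pos: [0.5406, 0.174, 0.068]
eef_rot: [3.141, 0.0, 1.465]
contact_force: [1.0, -0.5, 0.3]
opening: 0.0004
```

Request:
carry_out([
  [0, 0, 0.5],
  [0, 0, 0],
], yaw=[0, 0], gripper=[0, 0])

```text
clock: 12.2
eef_pos: [0.5407, 0.174, 0.0679]
eef_rot: [3.141, 0.0, 1.465]
contact_force: [-1.0, -1.4, 5.3]
opening: 0.0004
```

Request:
carry_out([
  [0, 0, 0.5],
  [0, 0, 0],
], yaw=[0, 0], gripper=[0, 0])

```text
clock: 12.37
eef_pos: [0.5406, 0.174, 0.0677]
eef_rot: [3.141, 0.0, 1.465]
contact_force: [-1.7, -1.5, 6.6]
opening: -0.0004
```

Cover 4 is tight, so cover 3 is the loose one. I confirm by pressing at its middle.

Request:
carry_out([
  [0, 0, -5],
  [0, 0, -4],
  [-10, 0, 0],
  [-25, 0, 0],
  [-30, 0, 0],
  [-30, 0, 0],
  [-25, 0, 0],
  [-10, 0, 0],
  [0, 0, 0],
  [0, 0, 4],
  [0, 0, 2],
  [0, 0, 0],
  [0, 0, 0],
], yaw=[0, 0, 0, 0, 0, 0, 0, 0, 0, 0, 0, 0, 0], gripper=[0, 0, 0, 0, 0, 0, 0, 0, 0, 0, 0, 0, 0])

```text
clock: 13.45
eef_pos: [0.5267, 0.047, 0.0696]
eef_rot: [-3.141, -0.001, 1.468]
contact_force: [0.2, 0.0, 1.2]
opening: 0.0
```

Request:
carry_out([
  [0, 0, 0.5],
  [0, 0, 0.5],
  [0, 0, 0.5],
  [0, 0, 0.5],
  [0, 0, 0],
], yaw=[0, 0, 0, 0, 0], gripper=[0, 0, 0, 0, 0])

```text
clock: 13.87
eef_pos: [0.5268, 0.0451, 0.0678]
eef_rot: [3.142, -0.0, 1.465]
contact_force: [0.3, 0.4, 0.3]
opening: 0.0002
```

Request:
carry_out([
  [0, 0, 0.5],
  [0, 0, 0.5],
  [0, 0, 0],
], yaw=[0, 0, 0], gripper=[0, 0, 0])

```text
clock: 14.12
eef_pos: [0.5268, 0.0451, 0.067]
eef_rot: [3.141, -0.0, 1.465]
contact_force: [0.3, -0.3, 2.0]
opening: -0.0003
```

Request:
carry_out([
  [0, 0, 0.5],
  [0, 0, 0.5],
  [0, 0, 0],
], yaw=[0, 0, 0], gripper=[0, 0, 0])

```text
clock: 14.37
eef_pos: [0.5268, 0.0451, 0.066]
eef_rot: [3.141, -0.0, 1.465]
contact_force: [-1.2, 0.8, 3.5]
opening: -0.0001
```

Request:
carry_out([
  [0, 0, 0.5],
  [0, 0, 0.5],
  [0, 0, 0],
], yaw=[0, 0, 0], gripper=[0, 0, 0])

```text
clock: 14.62
eef_pos: [0.5269, 0.0451, 0.0651]
eef_rot: [3.141, -0.0, 1.465]
contact_force: [-0.6, 0.9, 5.2]
opening: 0.0001
```

The cover sinks at about 1.7 N/mm, so it is confirmed loose. I press on to the rim.

Request:
carry_out([
  [0, 0, 0.5],
  [0, 0, 0.5],
  [0, 0, 0],
], yaw=[0, 0, 0], gripper=[0, 0, 0])

```text
clock: 14.87
eef_pos: [0.5269, 0.0451, 0.0644]
eef_rot: [3.141, -0.0, 1.465]
contact_force: [-2.6, 1.2, 7.3]
opening: -0.0001
```

Request:
carry_out([
  [0, 0, 0.5],
  [0, 0, 0.5],
  [0, 0, 0],
], yaw=[0, 0, 0], gripper=[0, 0, 0])

```text
clock: 15.12
eef_pos: [0.5269, 0.0451, 0.0642]
eef_rot: [3.141, 0.0, 1.465]
contact_force: [-3.1, -0.4, 13.4]
opening: -0.0004
```

Request:
carry_out([
  [0, 0, 0],
  [0, 0, 0],
  [0, 0, 0],
  [0, 0, 0],
  [0, 0, 0],
  [0, 0, 0],
], yaw=[0, 0, 0, 0, 0, 0], gripper=[0, 0, 0, 0, 0, 0])

```text
clock: 15.62
eef_pos: [0.5269, 0.0451, 0.0642]
eef_rot: [3.141, 0.0, 1.465]
contact_force: [-3.2, 1.2, 12.9]
opening: -0.0
```

```bash
python3 - <<'E'
from plant import r, vision
import cv2
c=vision.camera("scene"); cv2.imwrite("pics/s1.png",cv2.resize(c["image"][120:290,180:480,::-1],None,fx=2.6,fy=2.6))
o=r.get_obs();print(o["eef_pos"],o["contact_force"],o["moment"])
E
```

```text
[0.52689303 0.04508779 0.06420021] [-3.14279047  1.2627041  12.41249927] [0.05042577 0.70660681 0.01540354]
```

View pics/s1.png

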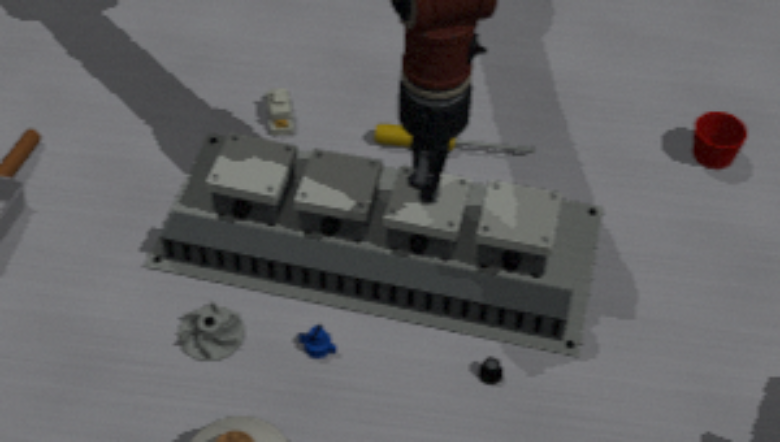

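The view shows the fingertips at the middle of the third cover (crop pixel 428,195). No other cover is touched and the bystanders are undisturbed. The force is steady at 12–13 N.

```bash
python3 -c "
from plant import r
print(r.job_done())"
```

```text
the job is handed in; nothing more can be done
None
```

The loose cover is the third from the robot's right, centred at about (0.527, 0.045) m. I handed the job in with the arm still holding it down flat.

**Finding it:** I pressed all four covers with closed fingertips about 25 mm from the middle, at up to 9.5 N.
- Covers 1, 2 and 4 gave 0.3 to 0.5 mm at 6 to 9.5 N, so they are tight.
- Cover 3 gave softly, about 2.5 mm or more in all. The edge press was not clear-cut, because it stiffened towards the end.
- I settled it by pressing cover 3 at its middle. It sank about 3.5 mm at roughly 1.7 N/mm, then met the hard rim at about 7 N.

**Last checks:** The push held steady at 12.4 to 12.9 N for half a second, with the tip at z = 0.0642 m and 3 N sideways. The final scene picture shows the tips on the middle of cover 3 only, with nothing else seen out of place. The clock stood at about 15.7 s. No check failed.

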